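# Clamp the sample canister on the mixer

## Task

Clamp the sample canister on the bench mixer: push the steel clamp strap round over the canister with the side of a finger until it is fully home against its column, and only then push the red cam lever all the way down. Leave the canister seated in its nest, disturb nothing else on the bench, and finish with the robot clear.

Things in the scene. Friction and masses are not known exactly. Their poses are not given: they have to be found in the camera images.
- mixer: Low white-blue bench mixer, fixed, 190 (x) by 280 (y) mm, deck 55 mm high. Origin: centre of its underside on the table, z up. On the deck: strap post at (0, 65) mm, canister nest (black ring, radius 39, 10 high) at (0, 0), grey column with the lever at x -27 to -8, y -92 to -58, 166 mm high above the table, and under the strap's home a saddle 117 mm high. The strap is parked towards +x.
- strap (a joint): Steel clamp strap, a bar turning level about its upright post. Rad: 0 is fully open (pointing 10 degrees from the mixer's +x towards its +y); grows as it swings clockwise seen from above; 1.745 is home, pointing along the mixer's -y over the canister, against the column (hard stop). Starts at 0 to 0.6. Stays where it is left; about 1 N at 85 mm from the post moves it.
- strap_pivot (a point): Point on the axis of the strap's post, at mid-height of the strap bar, 129 mm above the table.
- strap_end (a point): Centre of the free end of the strap bar, 148 mm from the pivot axis, at mid-height. The bar is 14 mm wide and 20 mm tall (119 to 139 mm above the table); a 28 mm round rubber pad reaches 2 mm below it, 65 mm from the pivot.
- lever (a joint): Cam lever with a red grip, hinged about a level axis along the mixer's x. In rad: 0 is upright, it grows as the tip swings outwards (towards the mixer's -y) and down, 1.5 is fully down, practically level (a hard stop). Starts at 0.5 to 0.85. Stays where it is left; about 3 N square to it, 50 mm from the axis, moves it.
- lever_pivot (a point): Centre of the lever's hinge axis, at (0, -75, 153) mm in the mixer's frame; a dark cam disc of 13 mm radius sits round it, above the end of the strap when that is home.
- lever_tip (a point): Tip of the lever, 70 mm from the hinge axis. The red grip covers the last 48 mm; it is 22 mm wide along the hinge axis and 12 mm thick. Nothing is below the lever but the deck, 98 mm lower.
- canister_mid (a point): Centre (half-way up) of the steel sample canister with a green lid, 61 mm in diameter and 60 mm tall, loose, standing in the mixer's nest; its lid's top is 115 mm above the table, 2 mm below the strap's pad. It has 3 mm play in the nest.
- spare_mid (a point): Centre of the spare canister, same size, grey lid, standing on the table beside the mixer. Leave alone.
- jar: Amber glass jar with a black cap, 52 mm in diameter, 85 mm tall, on the table beyond the lever. Origin at the centre of its underside. Leave alone.
- beaker: Glass beaker, rim 66 mm in diameter, 85 mm tall, on the table beside the mixer. Origin at the centre of its underside. Leave alone.
- spatula: Steel lab spatula with a black grip, 170 mm long, 8 mm high, lying on the table beside the mixer, its length along its x. Leave alone.
- wash_bottle: White bottle with a blue cap, 64 mm in diameter, 170 mm tall, at the right of the table. Origin at the centre of its underside. Leave alone.
- reagent_bottle: Amber bottle with an orange cap, 68 mm in diameter, 160 mm tall, at the right of the table. Origin at the centre of its underside. Leave alone.
- dish: White shallow dish, 90 mm in diameter, 18 mm tall, at the left of the table. Origin at the centre of its underside. Leave alone.
Mind the look-alikes: they are no part of the job. What is shaped like the part that bears canister_mid but blue or yellow is not meant.

How it is judged:
On the way, in this order (a step that is already met when the one before it is completed fails the run):
1. the strap is home over the canister, the lever still up (value of joint strap above 1.66 rad and value of joint lever below 1.15 rad), for 0.2 s.
2. the cam lever is fully down with the strap home (value of joint lever above 1.4 rad and value of joint strap above 1.66 rad), for 0.2 s.
At the end, for the whole second after the job is handed in: Strap within 0.085 rad of its stop, lever within 0.1 rad of fully down, both at rest; the canister upright (within 0.12 rad) and seated in its nest (within 8 mm of its centre, no more than 6 mm up) (all of step 2 and velocity of joint each of strap, lever below 0.05 rad/s and z of canister_mid in the frame of mixer below 0.091 m and angle between canister_mid's own z axis and vertical below 0.12 rad and horizontal distance between canister_mid and mixer below 0.008 m); the robot touches nothing.
It fails at once if the lever was pushed down (past 1.15 rad) before the strap was home (value of joint lever above 1.15 rad and value of joint strap below 1.62 rad).
It fails at once if the canister was lifted more than 8 mm or tipped (z of canister_mid in the frame of mixer above 0.093 m or angle between canister_mid's own z axis and vertical above 0.2 rad).
It fails at once if another thing on the bench was moved by more than 15 mm (distance of any of spare_mid, jar, beaker, spatula, wash_bottle, reagent_bottle, dish from where it was at the start of the episode above 0.015 m).
It also fails if it takes over 48 s, if anything falls off the work surface, if the arm or the gripper's body presses on something with over 40 N, if the wrist force passes 120 N, or if a joint passes its speed limit or range.

## Robot

A 6-joint arm with a two-finger parallel gripper is mounted at the origin on the work surface. World frame = base frame: x ahead of the robot, y to its left, z up, the work surface at z = 0. Lengths are in m, angles in rad, forces in N, time in s.
With the tool pointing down it reaches from about 0.35 to 0.85 m from the base axis. Payload 8.1 kg.
Tool frame: the origin (TCP) lies between the finger pads; the fingertips stand 8 mm ahead of it and the grasp point (between the pads) lies 11 mm behind it (robot.tip_reach is the y of the fingertips in the tool frame, in m); y points along the fingers, z is the direction in which the jaws open and shut, and the axes are right-handed (so a half turn about y gives the same grasp; the last joint's range is limited). The gripper opens to 93 mm and grips with 3 to 60 N. Pads are 15 mm wide; open, the fingers measure 128 mm over their backs; the gripper's body (75 mm by 188 mm) begins 65 mm behind the grasp point.
Start: joints at [-0.085, 0.13, 1.488, -0, 1.523, -0.085], TCP at [0.6, 0, 0.227] pointing down, gripper open.
Joint ranges: [-2.96, 2.96], [-0.89, 2.26], [0.02, 2.5], [-1.34, 4.48], [0, 2.73], [-2.66, 2.66]. Speed limits (rad/s): [2.39, 2.39, 2.79, 3.14, 3.14, 3.14].

## Interface

Orientations are given as a rotation vector (axis times angle).
In Python, from plant import robot gives the robot as it stands.
- The arm moves only by the tool carry_out, never from a script. Its argument "increments" is a list of rows, each an object with "linear": the shift along the tool's x, y, z in m, a list of three; "yaw": the turn about the tool's y in rad. A call has 1 to 5 rows; each row is the pose to reach, as a shift and turn from the pose measured when the call began, along the tool's axes at that moment; what a row does not reach only later rows make up. A row lasts 1/8 s, in which the tool goes at most 62.5 mm and 10.7 degrees, less where a joint would pass 70% of its speed; a pose out of reach is approached as far as the arm can. A call with a gripper value outside its range is refused whole. "gripper" is the opening, from 0 (shut) to 1 (fully open), set as the call begins (left out, the last holds). The fingers move at their own pace and stop on an object; "newtons" is the grip in N (left out, the last holds). Time passes only in rows, so rows that repeat a pose let the fingers close. It gives the time, the measured TCP pose, the force and the opening at its end, in the units of the state.
- robot.read_state(): the state, without advancing time (a new reading comes with each control period).
- robot.read_camera(name): name is "scene" or "side" or "wrist"; returns the picture (420x560x3 uint8, blue, green, red); there is no depth.
- robot.camera_params(name): a dict with "fov_y" (degrees; the focal length in pixels is half the picture's height over the tangent of half this angle, whatever the lens; pixels are square), "cx", "cy" (the principal point, pixels), "k1" (the pictures are not rectified: a ray, as slopes to the right and down, at radius r is drawn at 1 + k1 r^2 times it, then the intrinsics apply), "R" (3x3) and "t" (3): a world point X has camera coordinates R X + t. Camera axes: x right, y down, z forward; pixel columns grow to the right and rows downward; lengths in m; the calibration is good to about 2 mm. A picture is of the moment at which its call begins: read the wrist's pose just before it. camera_params takes no time and is no camera call; for the wrist camera it gives the pose at the moment of the call.
- robot.close_job(): hands the job in, once; it reports no verdict.
The state is a dict: "t": time; "q": joint angles; "dq": joint speeds; "joint_torque": joint torques, N m; "tool_pos": TCP position; "orientation": TCP orientation; "force": force on the tool from outside, world axes, zero at the start; "wrist_torque": the same for the moment, N m; "opening": finger opening in m.
Only numpy, scipy, OpenCV 4.12 (cv2) and the standard library are available. Lean on these libraries where they do the work, as an engineer would, in place of code of your own. Each camera call takes 0.05 s, during which the arm holds its last target.

## Working session

There is one attempt and no reset: what is moved stays moved. The work goes in short steps, Python scripts to look and compute and a tool call to move; the robot and the scene stay as the last step left them, time stands still between calls to the robot, and variables do not carry over. Pictures are saved under pics/ and viewed, and the job is handed in when it is done.

Besides the shell and the picture viewer there is one more tool, called after "Call:" as name(argument=value, ...) on one line, values as JSON. carry_out: Moves the arm, as the interface text tells. Its arguments: {"type":"object","properties":{"increments":{"type":"array","items":{"type":"object","properties":{"linear":{"type":"array","items":{"type":"number"}},"yaw":{"type":"number"}}}},"gripper":{"type":"number"},"newtons":{"type":"number"}},"required":["increments"]}

```bash
ls; mkdir -p pics; python3 - <<'E'
from plant import robot
import cv2
print(robot.read_state())
for n in ("scene","side","wrist"):
    p=robot.camera_params(n); print(n,p)
    cv2.imwrite(f"pics/{n}0.png",robot.read_camera(n))
E
```

```text
pics
{'t': 0.0, 'q': array([-8.54311879e-02,  1.31160283e-01,  1.48927619e+00, -1.52482390e-05,
        1.52301558e+00, -8.53936794e-02]), 'dq': array([-0.00116613,  0.0006291 , -0.00111636, -0.00013824,  0.00092344,
        0.00140346]), 'joint_torque': array([-1.61290725e-03, -5.59853125e+01, -4.91755986e+01,  7.67333270e-02,
        3.59135563e-02, -2.97389461e-04]), 'tool_pos': array([5.99437446e-01, 4.61587775e-05, 2.25589675e-01]), 'orientation': array([-1.21044162,  1.21065958, -1.2082439 ]), 'force': array([-0.64881784,  0.04941683,  0.43142112]), 'wrist_torque': array([ 0.02812995, -0.00233939, -0.0179291 ]), 'opening': 0.09317635945893088}
scene {'fov_y': 45.319872782452926, 'cx': 283.2686866684924, 'cy': 216.1869408077613, 'k1': -0.12487049705540308, 'R': array([[ 5.55159901e-01,  8.31743516e-01, -4.56118893e-04],
       [ 7.07194184e-01, -4.72316063e-01, -5.26112083e-01],
       [-4.37805746e-01,  2.91753767e-01, -8.50415115e-01]]), 't': array([-0.3044032 , -0.26979931,  1.71330287])}
side {'fov_y': 56.35381691949516, 'cx': 269.9187740414256, 'cy': 212.26554605152512, 'k1': -0.006821999156667284, 'R': array([[-0.99475517, -0.10225253, -0.00256325],
       [-0.07242986,  0.72187988, -0.68821752],
       [ 0.07222234, -0.68442228, -0.72549988]]), 't': array([0.52574134, 0.13432182, 1.09349516])}
wrist {'fov_y': 68.93936701385401, 'cx': 281.4859897009008, 'cy': 208.2797726769869, 'k1': 0.016850841924191843, 'R': array([[ 9.99996422e-01, -5.82361021e-04, -2.61098977e-03],
       [ 1.62029399e-04, -9.61040078e-01,  2.76409011e-01],
       [-2.67023565e-03, -2.76408445e-01, -9.61036545e-01]]), 't': array([-0.59963765, -0.03211971,  0.39056476])}
```

View pics/scene0.png

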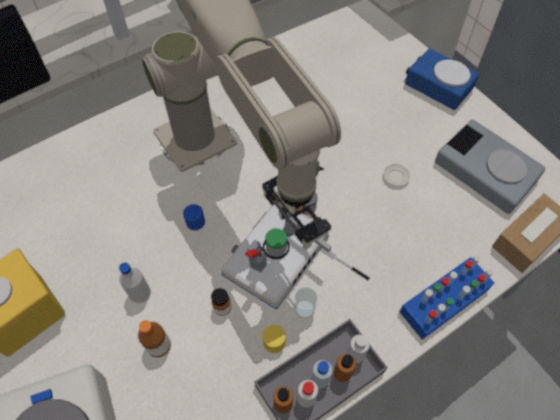

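View pics/side0.png

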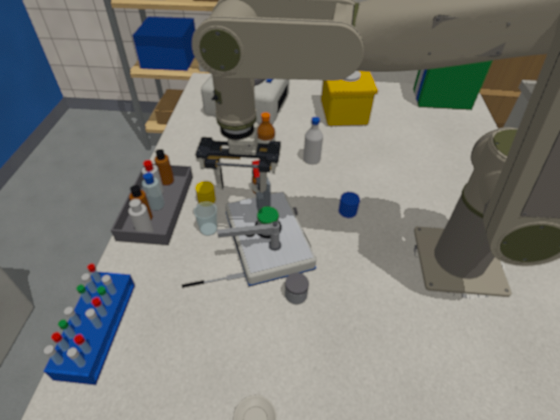

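View pics/wrist0.png

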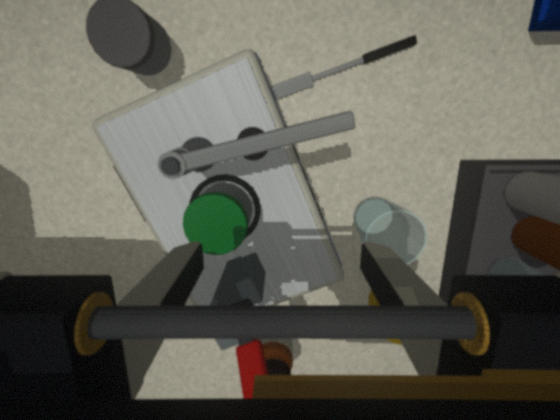

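The green-lidded canister is in the mixer nest: wrist (215,223), scene (276,240), side (268,216). The blue cup at scene (194,216) and the yellow cup at scene (274,338) are look-alikes standing on the table. The grey spare is at wrist (120,35). The strap is parked with its end at wrist (350,121), and the red lever is at wrist (250,360).

```bash
cat > h.py <<'E'
import numpy as np, cv2
from plant import robot
def ray(n,u,v,p=None):
    p=p or robot.camera_params(n); f=210/np.tan(np.radians(p["fov_y"]/2))
    K=np.array([[f,0,p["cx"]],[0,f,p["cy"]],[0,0,1.]])
    s=cv2.undistortPoints(np.array([[[u,v]]],float),K,np.array([p["k1"],0,0,0,0]))[0,0]
    R=p["R"]; return -R.T@p["t"], R.T@np.array([s[0],s[1],1])
def onz(n,u,v,z,p=None):
    c,d=ray(n,u,v,p); return c+d*(z-c[2])/d[2]
def proj(n,X,p=None):
    p=p or robot.camera_params(n); f=210/np.tan(np.radians(p["fov_y"]/2))
    K=np.array([[f,0,p["cx"]],[0,f,p["cy"]],[0,0,1.]])
    return cv2.projectPoints(np.atleast_2d(X).astype(float),cv2.Rodrigues(p["R"])[0],p["t"],K,np.array([p["k1"],0,0,0,0]))[0][:,0]
E
python3 - <<'E'
from h import *
w=cv2.imread("pics/wrist0.png")
cv2.imwrite("pics/w0c.png",cv2.resize(w[40:320,80:380],None,fx=2.6,fy=2.1,interpolation=cv2.INTER_CUBIC)[:600])
s=cv2.imread("pics/side0.png"); cv2.imwrite("pics/s0c.png",cv2.resize(s[150:300,170:330],None,fx=4,fy=4,interpolation=cv2.INTER_CUBIC))
s=cv2.imread("pics/scene0.png"); cv2.imwrite("pics/c0c.png",cv2.resize(s[190:320,200:350],None,fx=4,fy=4,interpolation=cv2.INTER_CUBIC))
E
```

```text
(no output)
```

View pics/w0c.png

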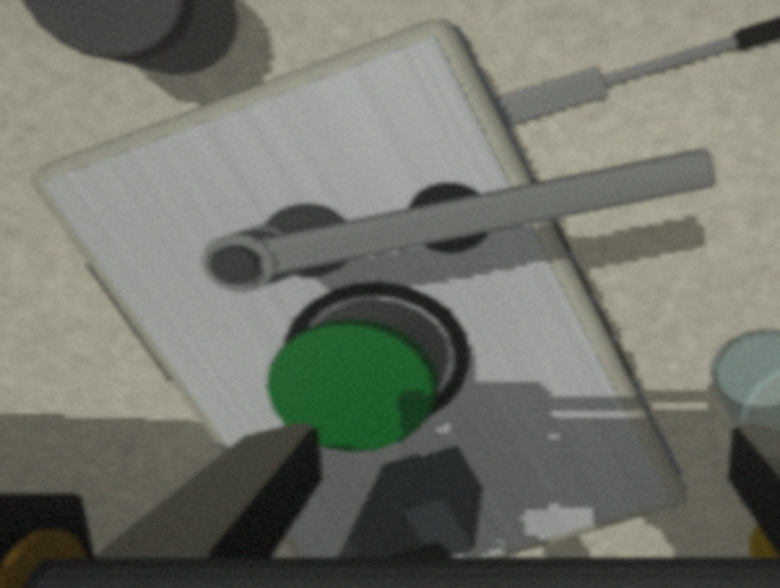

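View pics/s0c.png

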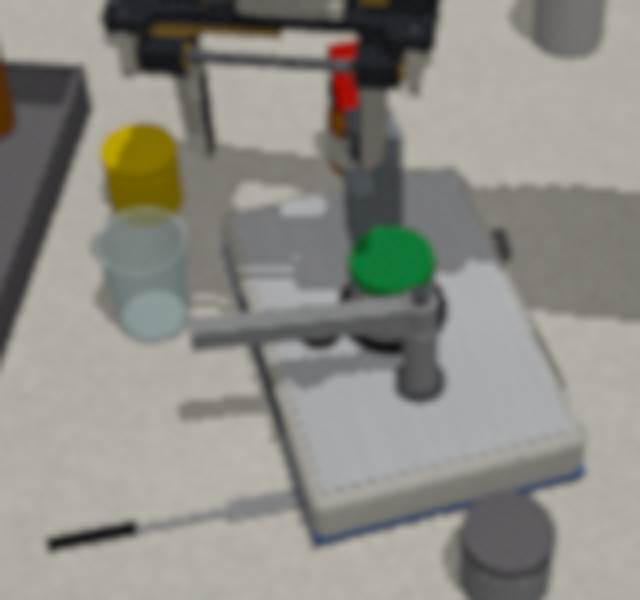

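View pics/c0c.png

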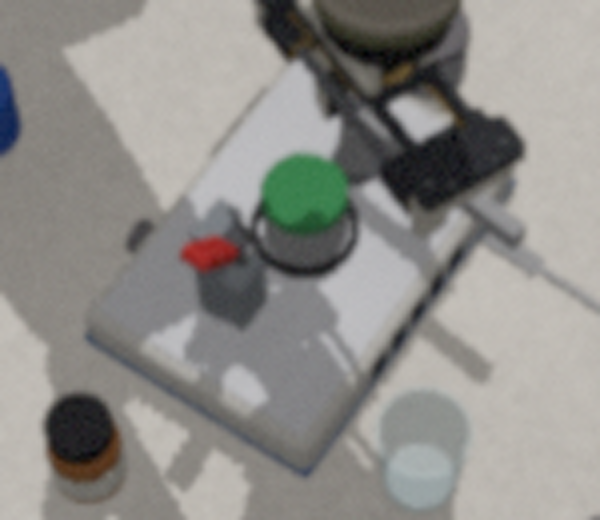

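```bash
python3 - <<'E'
from h import *
w=cv2.imread("pics/wrist0.png")
def green(img):
    h=cv2.cvtColor(img,cv2.COLOR_BGR2HSV); m=cv2.inRange(h,(50,110,40),(80,255,255))
    n,l,s,c=cv2.connectedComponentsWithStats(m); i=1+np.argmax(s[1:,4]); 
    ct=max(cv2.findContours((l==i).astype(np.uint8),0,1)[0],key=cv2.contourArea); return cv2.fitEllipse(cv2.convexHull(ct))[0],s[i]
g,_=green(w); can=onz("wrist",*g,.115); print("can",g,can)
# scene/side crosscheck with local crops
for n,(a,b,c,d) in {"scene":(220,270,250,300),"side":(200,240,250,290)}.items():
    im=cv2.imread(f"pics/{n}0.png"); gg,_=green(im[a:b,c:d]); print(n,onz(n,gg[0]+c,gg[1]+a,.115))
post=onz("wrist",171.5,165.2,.142); end=onz("wrist",353.5,121,.139)
cor=[onz("wrist",*q,.055) for q in((97.3,126.7),(253,52),(341.5,275.7))]
print("post",post,"end",end,np.hypot(*(end-post)[:2]),"cor",cor)
# fit mixer pose
from scipy.optimize import least_squares
loc=np.array([[0,0],[0,.065],[-.092,.137],[.092,.137],[.092,-.137]]); obs=np.array([can,post]+cor)[:,:2]
def T(p,l): c,s=np.cos(p[2]),np.sin(p[2]); return l@np.array([[c,s],[-s,c]])+p[:2]
r=least_squares(lambda p:(T(p,loc)-obs).ravel(),[.55,0,.4]); p=r.x
print("mixer",p,"resid mm",(r.fun.reshape(-1,2)*1e3).round(1))
pv=T(p,np.array([[0,.065]]))[0]; d=end[:2]-pv; a=np.arctan2(d[1],d[0])-p[2]
print("strap angle",np.radians(10)-a,"pivot",pv,"leverpiv",T(p,np.array([[0,-.075]])))
# lever: red in scene
for n in("scene","side"):
    im=cv2.imread(f"pics/{n}0.png"); 
    for t in(.4,.5,.6,.7,.8,.9):
        X=T(p,np.array([[0,-.075-.07*np.sin(t)]]))[0]; Y=T(p,np.array([[0,-.075-.022*np.sin(t)]]))[0]
        print(n,t,proj(n,[[*X,.153+.07*np.cos(t)],[*Y,.153+.022*np.cos(t)]]).round(1).tolist())
    h=cv2.cvtColor(im,cv2.COLOR_BGR2HSV); m=cv2.inRange(h,(0,150,100),(8,255,255)); k=np.argwhere(m[150:280,200:300]); print(k.min(0)+[150,200],k.max(0)+[150,200],k.mean(0)+[150,200])
# neighbours
for nm,n,u,v,z in(("jar","scene",200+80/4,190+425/4,.085),("beaker","side",170+142/4,150+235/4,.085)):
    print(nm,onz(n,u,v,z))
E
```

```text
can (215.1455841064453, 223.01918029785156) [ 0.53876777 -0.01445984  0.115     ]
scene [ 0.54014407 -0.01819331  0.115     ]
side [ 0.53668708 -0.0138421   0.115     ]
post [0.51368133 0.04269875 0.142     ] end [0.65518316 0.07603499 0.139     ] 0.14537562588355343 cor [array([0.41020364, 0.06987501, 0.055     ]), array([0.57238653, 0.13994943, 0.055     ]), array([ 0.67113374, -0.10088494,  0.055     ])]
mixer [ 0.53986317 -0.01693592  0.39647517] resid mm [[ 1.1 -2.5]
 [ 1.1  0.3]
 [-8.1  4. ]
 [-0.6  5. ]
 [ 6.5 -6.9]]
strap angle 0.34010055824783086 pivot [0.51476216 0.04302189] leverpiv [[ 0.56882587 -0.08611801]]
scene 0.4 [[252.8, 247.8], [257.9, 250.5]]
scene 0.5 [[251.4, 250.2], [257.5, 251.3]]
scene 0.6 [[250.0, 252.7], [257.1, 252.0]]
scene 0.7 [[248.8, 255.1], [256.7, 252.8]]
scene 0.8 [[247.7, 257.6], [256.4, 253.5]]
scene 0.9 [[246.8, 259.9], [256.1, 254.2]]
[250 246] [256 258] [252.87692308 251.90769231]
side 0.4 [[255.1, 161.1], [257.4, 177.9]]
side 0.5 [[254.5, 160.5], [257.2, 177.7]]
side 0.6 [[254.0, 160.3], [257.1, 177.5]]
side 0.7 [[253.5, 160.2], [256.9, 177.5]]
side 0.8 [[253.1, 160.5], [256.8, 177.5]]
side 0.9 [[252.7, 160.9], [256.6, 177.7]]
[161 253] [177 259] [169.51351351 255.87837838]
jar [ 0.59022993 -0.22799452  0.085     ]
beaker [ 0.71745993 -0.04691262  0.085     ]
```

The target is confirmed as the green-lid canister in the nest. From its pose, mixer yaw is about 0.40, the strap is at about 0.34 and the lever at about 0.65. Next I work out the push path.

```bash
cat >> h.py <<'E'
from scipy.spatial.transform import Rotation as Ro
M=np.array([.5397,-.0165]); PSI=.402
def m2w(x,y): c,s=np.cos(PSI),np.sin(PSI); return M+np.array([c*x-s*y,s*x+c*y])
def w2m(P): c,s=np.cos(PSI),np.sin(PSI); d=np.asarray(P)[:2]-M; return np.array([c*d[0]+s*d[1],-s*d[0]+c*d[1]])
def rows(targets):  # world TCP targets -> tool-frame shifts
    st=robot.read_state(); R=Ro.from_rotvec(st["orientation"]).as_matrix()
    print("t",round(st["t"],2),"pos",st["tool_pos"].round(4),"mix",(w2m(st["tool_pos"])*1e3).round(1),"F",st["force"].round(1),"z heading",np.arctan2(R[1,2],R[0,2]).round(3),"ydir",R[:,1].round(3),"q",st["q"].round(2))
    for T in targets: print((R.T@(np.array(T)-st["tool_pos"])).round(4).tolist())
def push(phi,r=.085,gap=0,z=.133,zh=0.,hz=.0175,hx=.0075):
    # zh = heading of tool z in mixer frame (mod pi)
    a=np.radians(10)-phi; u=np.array([np.cos(a),np.sin(a)]); n=np.array([np.sin(a),-np.cos(a)])
    zz=np.array([np.cos(zh),np.sin(zh)]); xx=np.array([-zz[1],zz[0]])
    c=np.array([0,.065])+r*u-n*(.007+gap+hz*abs(n@zz)+hx*abs(n@xx)); return [*m2w(*c),z]
E
python3 - <<'E'
from h import *
s=push(.34,gap=.02); rows([[*s[:2],.226],s])
print(s)
E
```

```text
t 0.15 pos [5.996e-01 1.000e-04 2.258e-01] mix [61.6 -8.2] F [-0.  -0.1 -0.5] z heading -0.0 ydir [-0.001  0.    -1.   ] q [-0.09  0.13  1.49 -0.    1.52 -0.09]
[-0.0994, -0.0001, -0.0114]
[-0.0994, 0.0929, -0.0113]
[np.float64(0.5881654409920263), np.float64(0.09947859259331344), 0.133]
```

Call:
carry_out(increments=[{"linear":[-0.04,0,-0.004],"yaw":-0.15},{"linear":[-0.08,0,-0.008],"yaw":-0.3},{"linear":[-0.1,0,-0.011],"yaw":-0.4},{"linear":[-0.1,0,-0.011],"yaw":-0.4},{"linear":[-0.1,0,-0.011],"yaw":-0.4}], gripper=0)

```text
t: 0.78
tool_pos: [0.5886, 0.0994, 0.2256]
orientation: [-1.373, 0.913, -0.91]
force: [0.3, 0.5, 0.8]
opening: 0.0479
```

```bash
python3 - <<'E'
from h import *
s=push(.34,gap=.02); rows([s]); print(robot.read_state()["opening"])
cv2.imwrite("pics/wrist1.png",robot.read_camera("wrist"))
cv2.imwrite("pics/scene1.png",cv2.resize(robot.read_camera("scene")[180:320,190:360],None,fx=4,fy=4))
E
```

```text
t 0.78 pos [0.5886 0.0994 0.2256] mix [90.3 87.5] F [0.3 0.5 0.8] z heading 0.398 ydir [-0.002 -0.    -1.   ] q [ 0.08  0.12  1.5  -0.    1.52 -0.32]
[-0.0002, 0.0926, -0.0002]
0.04790122709903521
```

View pics/wrist1.png

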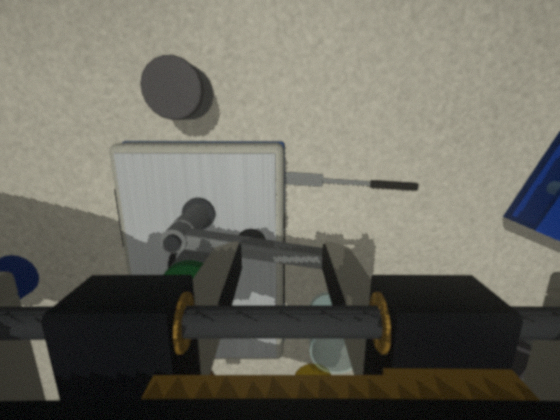

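View pics/scene1.png

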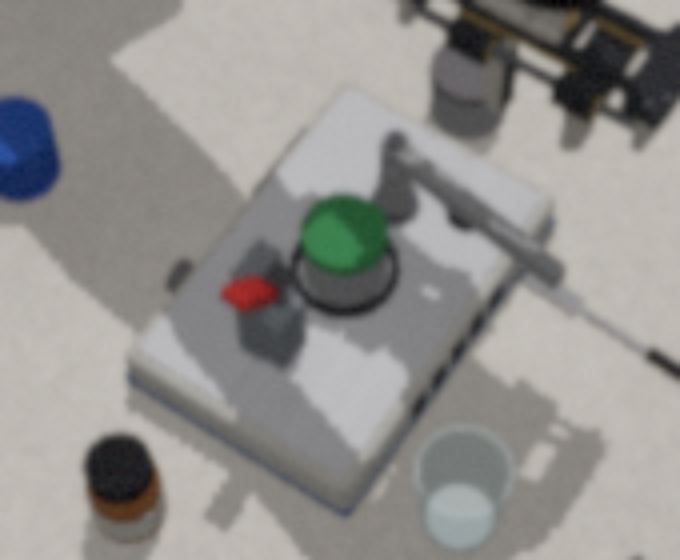

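The deck edges are level in the wrist view, so the tool is aligned with the mixer. The strap runs from (175,242) to (330,257), and the fingers will come down on its far side. Descending now.

Call:
carry_out(increments=[{"linear":[0,0.02,0],"yaw":0},{"linear":[0,0.05,0],"yaw":0},{"linear":[0,0.08,0],"yaw":0},{"linear":[0,0.092,0],"yaw":0},{"linear":[0,0.092,0],"yaw":0}], gripper=0)

```text
t: 1.5
tool_pos: [0.5876, 0.0986, 0.1322]
orientation: [-1.374, 0.915, -0.91]
force: [-0.4, 0.9, 0.7]
opening: 0.0007
```

```bash
python3 - <<'E'
from h import *
print(robot.read_state()["opening"])
rows([push(a,gap=g) for a,g in((.34,.0),(.45,0),(.55,0),(.65,0),(.75,0))])
w=robot.read_camera("wrist")
a=onz("wrist",0,0,.055) if 0 else None
cv2.imwrite("pics/wrist2.png",w)
cv2.imwrite("pics/scene2.png",cv2.resize(robot.read_camera("scene")[180:320,190:360],None,fx=4,fy=4))
E
```

```text
0.0006779787873584359
t 1.5 pos [0.5876 0.0986 0.1322] mix [89.1 87.2] F [-0.4  0.9  0.7] z heading 0.397 ydir [-0.004 -0.    -1.   ] q [ 0.08  0.19  1.6  -0.    1.36 -0.32]
[0.0191, -0.0008, -0.0024]
[0.027, -0.0008, -0.0021]
[0.0344, -0.0008, -0.0024]
[0.0418, -0.0008, -0.0034]
[0.0493, -0.0008, -0.0052]
```

View pics/wrist2.png

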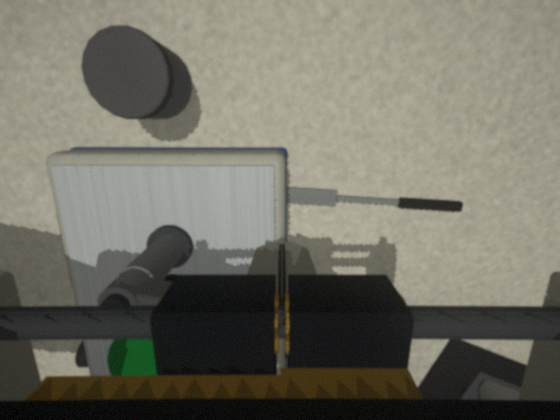

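View pics/scene2.png

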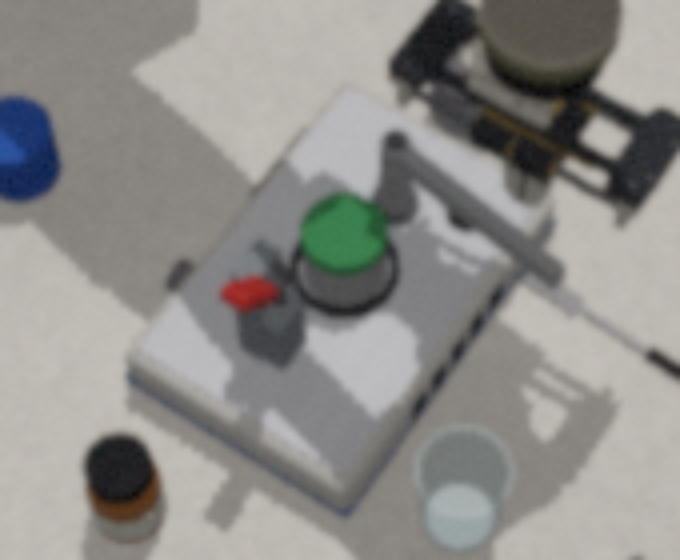

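The closed fingers are standing behind the strap on its +y side, clear of everything, so I start pushing.

Call:
carry_out(increments=[{"linear":[0.012,0,-0.002],"yaw":0},{"linear":[0.02,0,-0.002],"yaw":0},{"linear":[0.03,0,-0.002],"yaw":0},{"linear":[0.04,0,-0.003],"yaw":0},{"linear":[0.049,0,-0.005],"yaw":0}])

```text
t: 2.22
tool_pos: [0.6036, 0.0511, 0.1345]
orientation: [-1.372, 0.912, -0.912]
force: [-1.9, 1.8, -0.5]
opening: 0.0004
```

```bash
python3 - <<'E'
from h import *
rows([push(a) for a in(.8,.9,1.0,1.1,1.2)])
E
```

```text
t 2.23 pos [0.6036 0.0511 0.1345] mix [85.3 37.2] F [-1.9  1.8 -0.5] z heading 0.397 ydir [-0.001  0.    -1.   ] q [-0.    0.21  1.57  0.    1.36 -0.4 ]
[0.003, 0.0015, -0.0027]
[0.0105, 0.0015, -0.0055]
[0.0177, 0.0015, -0.0092]
[0.0248, 0.0015, -0.0136]
[0.0315, 0.0015, -0.0189]
```

Call:
carry_out(increments=[{"linear":[0.006,0.0015,-0.004],"yaw":0},{"linear":[0.012,0.0015,-0.006],"yaw":0},{"linear":[0.018,0.0015,-0.009],"yaw":0},{"linear":[0.025,0.0015,-0.014],"yaw":0},{"linear":[0.031,0.0015,-0.019],"yaw":0}])

```text
t: 2.85
tool_pos: [0.5979, 0.0146, 0.1331]
orientation: [-1.372, 0.912, -0.912]
force: [-0.6, 1.2, -0.1]
opening: 0.0006
```

```bash
python3 - <<'E'
from h import *
rows([push(a) for a in(1.2,1.3,1.4,1.5,1.6)])
cv2.imwrite("pics/scene3.png",cv2.resize(robot.read_camera("scene")[180:320,190:360],None,fx=4,fy=4))
E
```

```text
t 2.85 pos [0.5979 0.0146 0.1331] mix [65.8  5.8] F [-0.6  1.2 -0.1] z heading 0.397 ydir [-0.001 -0.    -1.   ] q [-0.06  0.19  1.6  -0.    1.36 -0.46]
[0.0001, 0.0001, 0.0004]
[0.0064, 0.0001, -0.0056]
[0.0121, 0.0001, -0.0124]
[0.0171, 0.0001, -0.02]
[0.0214, 0.0001, -0.0282]
```

View pics/scene3.png

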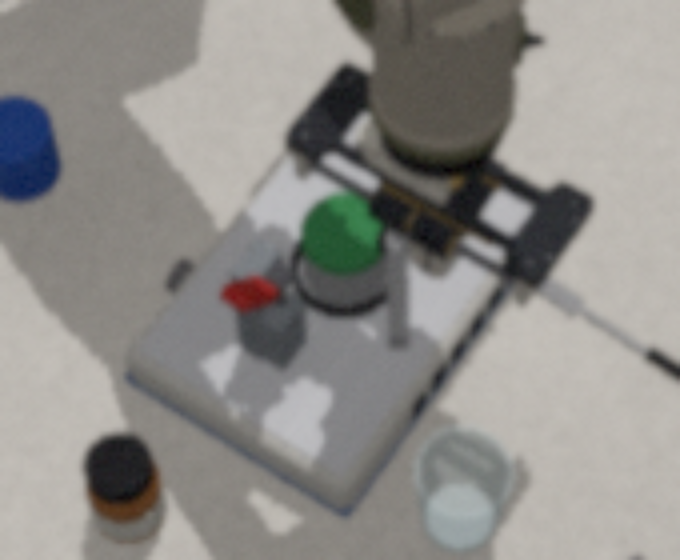

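The strap has swung most of the way and its free end is at crop (397,340). The canister is still in its nest, so I continue.

Call:
carry_out(increments=[{"linear":[0.004,0,-0.003],"yaw":0},{"linear":[0.008,0,-0.007],"yaw":0},{"linear":[0.012,0,-0.012],"yaw":0},{"linear":[0.017,0,-0.02],"yaw":0},{"linear":[0.021,0,-0.028],"yaw":0}])

```text
t: 3.52
tool_pos: [0.5797, -0.017, 0.1331]
orientation: [-1.372, 0.913, -0.912]
force: [0.5, 1.4, -0.7]
opening: 0.0003
```

```bash
python3 - <<'E'
from h import *
rows([push(a) for a in(1.6,1.65,1.7,1.745,1.77)])
E
```

```text
t 3.52 pos [ 0.5797 -0.017   0.1331] mix [ 36.6 -16.1] F [ 0.5  1.4 -0.7] z heading 0.397 ydir [-0.001 -0.001 -1.   ] q [-0.12  0.14  1.65 -0.    1.35 -0.51]
[-0.0007, 0.0001, 0.0009]
[0.0011, 0.0001, -0.0035]
[0.0027, 0.0001, -0.0079]
[0.0039, 0.0001, -0.012]
[0.0045, 0.0001, -0.014]
```

Call:
carry_out(increments=[{"linear":[0.001,0,-0.004],"yaw":0},{"linear":[0.003,0,-0.008],"yaw":0},{"linear":[0.004,0,-0.011],"yaw":0},{"linear":[0.004,0,-0.013],"yaw":0}])

```text
t: 4.03
tool_pos: [0.5693, -0.0259, 0.1332]
orientation: [-1.372, 0.912, -0.913]
force: [1.1, 0.6, 0.4]
opening: 0.0009
```

```bash
python3 - <<'E'
from h import *
rows([push(a) for a in(1.745,1.77)])
cv2.imwrite("pics/scene4.png",cv2.resize(robot.read_camera("scene")[180:320,190:360],None,fx=4,fy=4))
E
```

```text
t 4.03 pos [ 0.5693 -0.0259  0.1332] mix [ 23.5 -20.2] F [1.1 0.6 0.4] z heading 0.397 ydir [-0.    -0.001 -1.   ] q [-0.13  0.11  1.68 -0.    1.35 -0.53]
[-0.0003, 0.0002, 0.001]
[0.0003, 0.0002, -0.0009]
```

View pics/scene4.png

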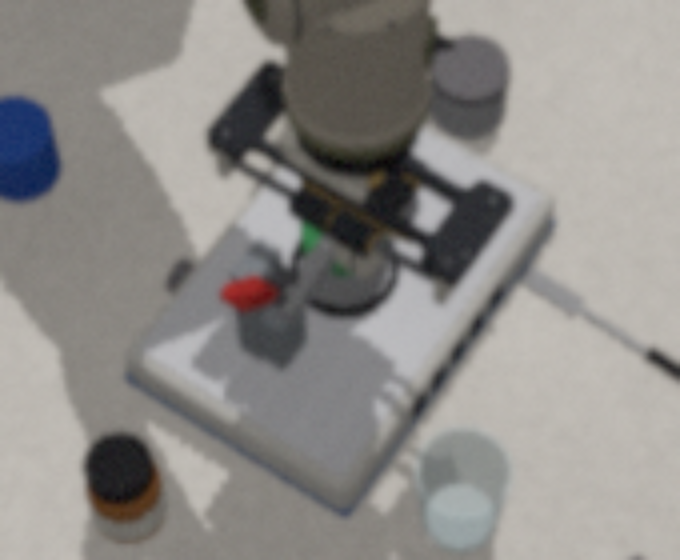

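The force is still only about 1 N, so the strap hasn't reached its stop. I push on in small steps until the force rises.

Call:
carry_out(increments=[{"linear":[0,0,-0.002],"yaw":0},{"linear":[0,0,-0.004],"yaw":0}])

```text
t: 4.32
tool_pos: [0.5655, -0.0276, 0.1332]
orientation: [-1.372, 0.912, -0.913]
force: [0.6, -0.9, 0.1]
opening: 0.0005
```

Call:
carry_out(increments=[{"linear":[0,0,-0.002],"yaw":0},{"linear":[0,0,-0.003],"yaw":0}])

```text
t: 4.58
tool_pos: [0.5646, -0.028, 0.1335]
orientation: [-1.369, 0.909, -0.915]
force: [14.6, 5.5, -9.1]
opening: 0.0004
```

The force jumped to about 15 N along +x with the tool stalled, so the strap is on its stop. I back off and raise to check.

Call:
carry_out(increments=[{"linear":[0,0,0.01],"yaw":0},{"linear":[0,0,0.03],"yaw":0},{"linear":[0,-0.04,0.05],"yaw":0},{"linear":[0,-0.09,0.06],"yaw":0},{"linear":[0,-0.13,0.06],"yaw":0}])

```text
t: 5.2
tool_pos: [0.62, -0.0043, 0.2656]
orientation: [-1.369, 0.908, -0.915]
force: [-0.1, -0.7, -0.3]
opening: 0.001
```

Call:
carry_out(increments=[{"linear":[-0.03,0,0.03],"yaw":0},{"linear":[-0.06,0,0.06],"yaw":0},{"linear":[-0.08,0,0.06],"yaw":0},{"linear":[-0.08,0,0.06],"yaw":0}])

```text
t: 5.7
tool_pos: [0.6435, 0.0937, 0.2653]
orientation: [-1.37, 0.907, -0.912]
force: [-0.0, -0.4, -0.6]
opening: 0.0003
```

```bash
python3 - <<'E'
from h import *
rows([])
cv2.imwrite("pics/wrist5.png",robot.read_camera("wrist"))
s=robot.read_camera("scene");cv2.imwrite("pics/scene5f.png",s)
cv2.imwrite("pics/scene5.png",cv2.resize(s[180:320,190:360],None,fx=4,fy=4,interpolation=cv2.INTER_CUBIC))
s=robot.read_camera("side");cv2.imwrite("pics/side5f.png",s)
cv2.imwrite("pics/side5.png",cv2.resize(s[140:290,180:330],None,fx=4,fy=4,interpolation=cv2.INTER_CUBIC))
E
```

```text
t 5.7 pos [0.6435 0.0937 0.2653] mix [138.7  60.8] F [-0.  -0.4 -0.6] z heading 0.4 ydir [ 0.004 -0.    -1.   ] q [ 0.07  0.25  1.28 -0.    1.6  -0.33]
```

View pics/scene5.png

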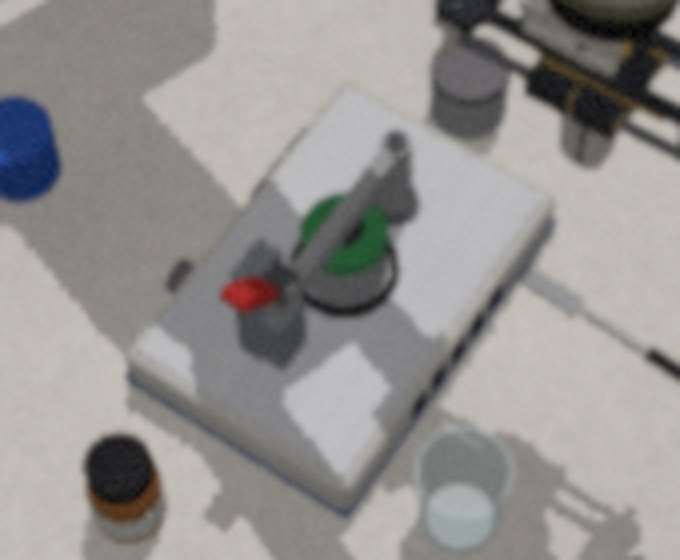

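View pics/wrist5.png

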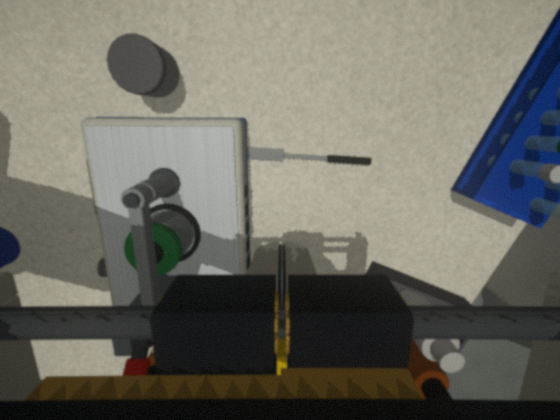

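View pics/side5.png

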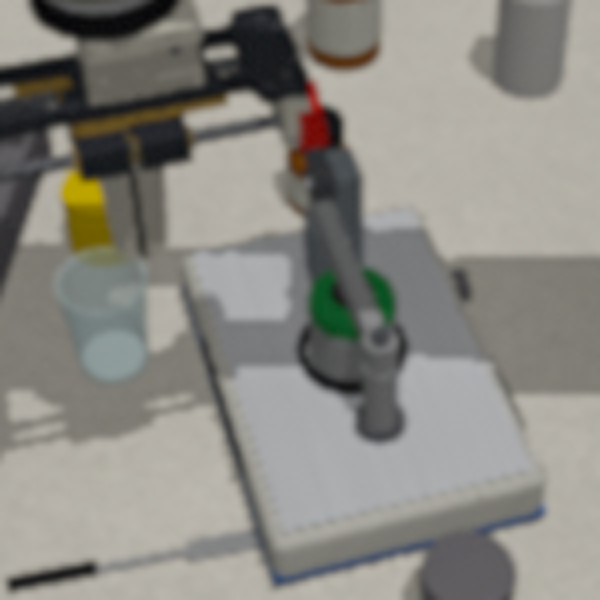

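The strap now lies over the green lid, from wrist (135,200) to (150,300), and the canister is seated. I verify the strap angle numerically and locate the lever tip.

```bash
python3 - <<'E'
from h import *
w=cv2.imread("pics/wrist5.png")
cv2.imwrite("pics/w5c.png",cv2.resize(w[110:400,80:210],None,fx=2*2,fy=2,interpolation=cv2.INTER_CUBIC))
h=cv2.cvtColor(w,cv2.COLOR_BGR2HSV); m=cv2.inRange(h,(40,90,30),(85,255,255))
for r in range(228,262,4):
    k=np.where(m[r,115:190])[0]+115
    g=np.where(np.diff(k)>5)[0]
    print(r,[(k[i],k[i+1]) for i in g])
for n in("scene","side"):
    im=cv2.imread(f"pics/{n}5f.png");h=cv2.cvtColor(im,cv2.COLOR_BGR2HSV); m=cv2.inRange(h,(0,150,100),(8,255,255))|cv2.inRange(h,(174,150,100),(180,255,255)); y0,y1,x0,x1=(240,270,240,265) if n=="scene" else (155,182,245,270)
    k=np.argwhere(m[y0:y1,x0:x1])+[y0,x0]; print(n,len(k),k.min(0),k.max(0),k.mean(0))
    for t in(.5,.6,.7,.8):
        pts=[]
        for s in(.022,.07):
            for x in(-.011,.011):
                for e in(-.006,.006):
                    X=m2w(x,-.075-s*np.sin(t)-e*np.cos(t)); pts.append([*X,.153+s*np.cos(t)-e*np.sin(t)])
        q=proj(n,pts); print(t,q.min(0).round(1),q.max(0).round(1),q.mean(0).round(1))
E
```

```text
228 []
232 []
236 [(np.int64(130), np.int64(154))]
240 [(np.int64(131), np.int64(154))]
244 [(np.int64(131), np.int64(159))]
248 [(np.int64(132), np.int64(161))]
252 [(np.int64(133), np.int64(163))]
256 [(np.int64(134), np.int64(163))]
260 [(np.int64(134), np.int64(160))]
scene 61 [250 246] [256 257] [252.7704918  251.21311475]
0.5 [246.9 245.9] [262.4 255.4] [254.7 250.7]
0.6 [245.7 247.9] [261.9 257. ] [253.9 252.3]
0.7 [244.6 248.6] [261.4 259.4] [253.1 253.9]
0.8 [243.6 249.4] [261.  261.8] [252.4 255.5]
side 55 [161 255] [176 260] [170.63636364 257.81818182]
0.5 [250.  159.6] [261.5 179. ] [255.7 169.2]
0.6 [249.5 159.5] [261.3 178.7] [255.4 169. ]
0.7 [249.1 159.5] [261.  178.4] [255. 169.]
0.8 [248.7 159.6] [260.9 178.7] [254.8 169.1]
```

View pics/w5c.png

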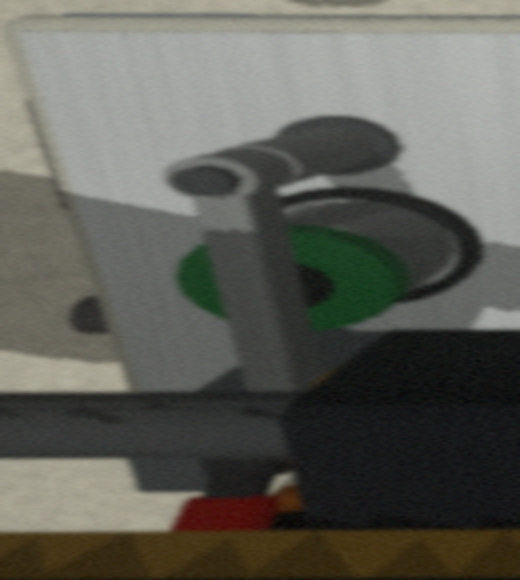

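```bash
python3 - <<'E'
from h import *
for a,b in(((131.3,227.5),(142,305)),((147,227.5),(155,300))):
    A=onz("wrist",*a,.139);B=onz("wrist",*b,.139);d=(B-A)[:2]
    print(w2m(A)*1e3,w2m(B)*1e3,"phi",np.radians(10)-(np.arctan2(d[1],d[0])-PSI))
# target positions for lever
for t in (.7,.6): 
    y=-.075-.06*np.sin(t); print(m2w(0,y), .153+.06*np.cos(t))
rows([[*m2w(0.0,-.12),.265],[*m2w(0,-.075),.265]])
E
```

```text
[-7.53282648 34.52388693] [ -8.39865459 -52.12259486] phi 1.7553215711732852
[ 7.67835879 34.3992144 ] [  5.89978903 -46.31329286] phi 1.7673615494627837
[ 0.58416786 -0.12109268] 0.1988905312370693
[ 0.58229979 -0.11669878] 0.2025201368945807
t 5.85 pos [0.6441 0.0915 0.2657] mix [138.4  58.6] F [ 0.5 -0.   0.4] z heading 0.397 ydir [ 0.005 -0.001 -1.   ] q [ 0.06  0.25  1.28 -0.    1.6  -0.33]
[0.1793, 0.0006, -0.1374]
[0.1343, 0.0005, -0.1376]
```

The strap measures 1.755–1.767, i.e. home within measurement error. The lever is at about 0.65. I move above the inner side of the lever.

Call:
carry_out(increments=[{"linear":[0.03,0,-0.03],"yaw":0},{"linear":[0.065,0,-0.065],"yaw":0},{"linear":[0.1,0,-0.1],"yaw":0},{"linear":[0.135,0,-0.137],"yaw":0},{"linear":[0.138,0,-0.138],"yaw":0}])

```text
t: 6.48
tool_pos: [0.5687, -0.0932, 0.266]
orientation: [-1.368, 0.912, -0.921]
force: [0.4, 1.2, -0.7]
opening: 0.0004
```

```bash
python3 - <<'E'
from h import *
rows([[*m2w(0,-.077),.214]])
s=robot.read_camera("scene")
cv2.imwrite("pics/scene6.png",cv2.resize(s[200:310,200:330],None,fx=5,fy=5,interpolation=cv2.INTER_CUBIC))
s=robot.read_camera("side")
cv2.imwrite("pics/side6.png",cv2.resize(s[110:230,210:330],None,fx=5,fy=5,interpolation=cv2.INTER_CUBIC))
E
```

```text
t 6.47 pos [ 0.5687 -0.0932  0.266 ] mix [ -3.3 -81.9] F [ 0.4  1.2 -0.7] z heading 0.391 ydir [ 0.005 -0.002 -1.   ] q [-0.25  0.05  1.5  -0.    1.58 -0.64]
[-0.0052, 0.052, 0.0031]
```

View pics/scene6.png

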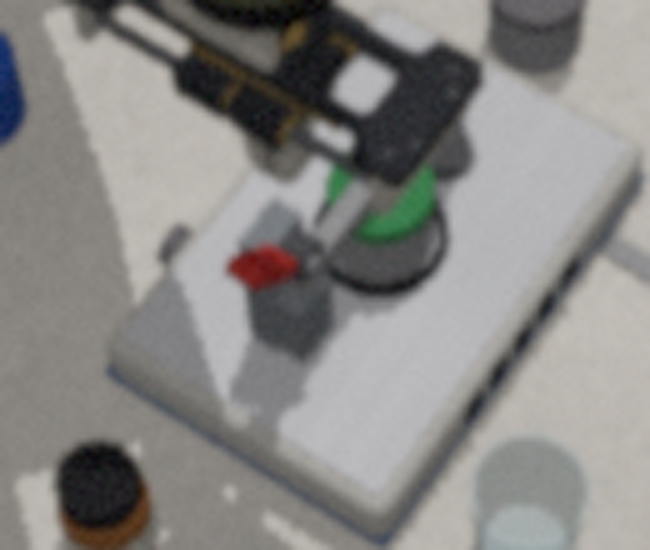

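View pics/side6.png

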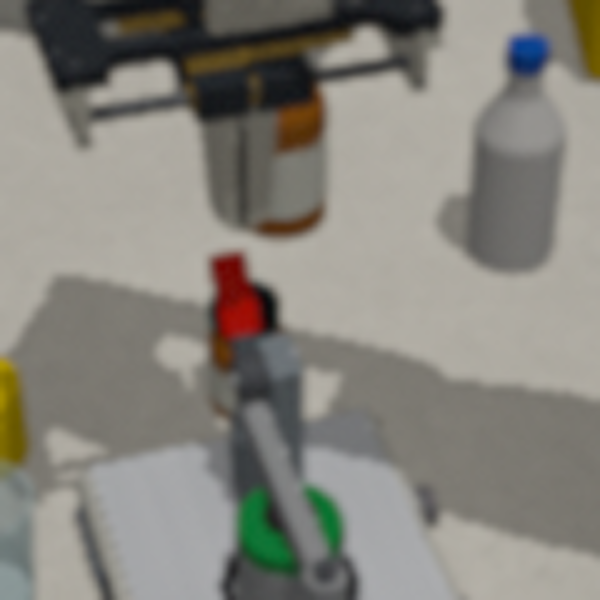

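The closed fingers are above and inboard of the red lever: side crop (240,225) over the lever at (235,290). The strap is still home. Descending beside the lever, then pushing out and down.

Call:
carry_out(increments=[{"linear":[-0.005,0.02,0.003],"yaw":0},{"linear":[-0.005,0.045,0.003],"yaw":0},{"linear":[-0.005,0.052,0.003],"yaw":0}])

```text
t: 6.95
tool_pos: [0.5698, -0.0829, 0.2103]
orientation: [-1.37, 0.913, -0.913]
force: [-0.9, 0.8, -0.2]
opening: 0.0005
```

```bash
cat >> h.py <<'E'
def lev(t,s=.05):
    py=-.075-s*np.sin(t)+.006*np.cos(t); pz=.153+s*np.cos(t)+.006*np.sin(t)
    return [*m2w(0,py+.0075),pz+.008]
E
python3 - <<'E'
from h import *
rows([lev(t) for t in(.6,.7,.8,.9,1.0,1.1)])
E
```

```text
t 6.95 pos [ 0.5698 -0.0829  0.2103] mix [  1.7 -72.9] F [-0.9  0.8 -0.2] z heading 0.395 ydir [ 0.001  0.001 -1.   ] q [-0.23  0.07  1.58  0.    1.49 -0.63]
[0.0179, 0.0046, -0.0016]
[0.0222, 0.0072, -0.0016]
[0.0263, 0.0101, -0.0016]
[0.03, 0.0135, -0.0016]
[0.0334, 0.0172, -0.0015]
[0.0364, 0.0212, -0.0015]
```

Call:
carry_out(increments=[{"linear":[0.012,0.004,-0.001],"yaw":0},{"linear":[0.02,0.006,-0.001],"yaw":0},{"linear":[0.026,0.01,-0.001],"yaw":0},{"linear":[0.03,0.0135,-0.001],"yaw":0},{"linear":[0.0335,0.017,-0.001],"yaw":0}])

```text
t: 7.58
tool_pos: [0.5821, -0.1143, 0.1934]
orientation: [-1.369, 0.913, -0.913]
force: [-0.8, 2.7, 0.7]
opening: 0.0004
```

```bash
python3 - <<'E'
from h import *
rows([lev(t) for t in(1.0,1.1,1.2,1.3,1.4,1.5)])
s=robot.read_camera("side")
cv2.imwrite("pics/side7.png",cv2.resize(s[110:230,210:330],None,fx=5,fy=5,interpolation=cv2.INTER_CUBIC))
s=robot.read_camera("scene")
cv2.imwrite("pics/scene7.png",cv2.resize(s[200:310,200:330],None,fx=5,fy=5,interpolation=cv2.INTER_CUBIC))
E
```

```text
t 7.58 pos [ 0.5821 -0.1143  0.1934] mix [   0.7 -106.6] F [-0.8  2.7  0.7] z heading 0.395 ydir [ 0.001  0.001 -1.   ] q [-0.28  0.13  1.55  0.    1.46 -0.68]
[-0.0002, 0.0003, -0.0007]
[0.0028, 0.0043, -0.0007]
[0.0054, 0.0087, -0.0007]
[0.0075, 0.0132, -0.0007]
[0.0092, 0.0179, -0.0007]
[0.0104, 0.0228, -0.0007]
```

View pics/side7.png

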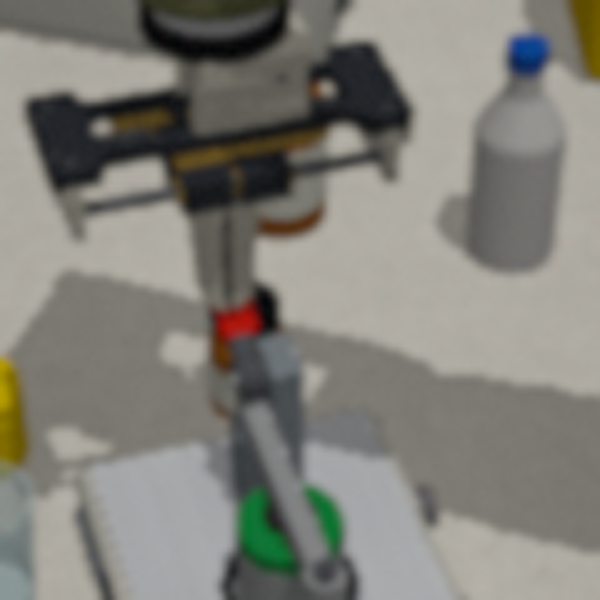

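View pics/scene7.png

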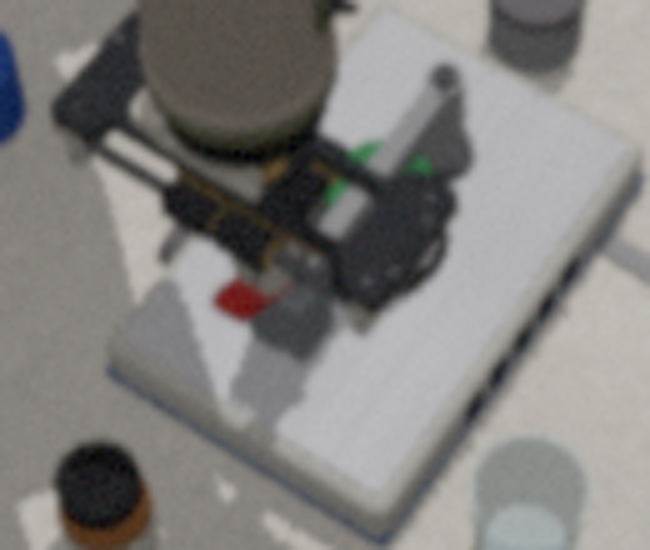

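The lever is moving down under the fingers (red at side crop (240,322)) and the strap is unmoved. I continue down.

Call:
carry_out(increments=[{"linear":[0.003,0.004,-0.001],"yaw":0},{"linear":[0.0055,0.009,-0.001],"yaw":0},{"linear":[0.0075,0.013,-0.001],"yaw":0},{"linear":[0.009,0.018,-0.001],"yaw":0},{"linear":[0.01,0.022,-0.001],"yaw":0}])

```text
t: 8.3
tool_pos: [0.5852, -0.1245, 0.1709]
orientation: [-1.37, 0.912, -0.914]
force: [1.6, 0.6, 2.9]
opening: 0.0005
```

Call:
carry_out(increments=[{"linear":[0,0.001,0],"yaw":0},{"linear":[0,0.002,0],"yaw":0}])

```text
t: 8.55
tool_pos: [0.5855, -0.1245, 0.1702]
orientation: [-1.369, 0.912, -0.915]
force: [-4.0, 3.8, 14.5]
opening: 0.0005
```

Call:
carry_out(increments=[{"linear":[0,0.002,0],"yaw":0},{"linear":[0,0.002,0],"yaw":0}])

```text
t: 8.8
tool_pos: [0.5856, -0.1245, 0.1702]
orientation: [-1.369, 0.911, -0.916]
force: [-5.7, 3.2, 15.5]
opening: 0.0004
```

Call:
carry_out(increments=[{"linear":[0,-0.01,0],"yaw":0},{"linear":[0,-0.05,0],"yaw":0},{"linear":[0,-0.1,0],"yaw":0},{"linear":[-0.04,-0.12,0.04],"yaw":0},{"linear":[-0.08,-0.12,0.08],"yaw":0}])

```text
t: 9.43
tool_pos: [0.6294, -0.0198, 0.2933]
orientation: [-1.367, 0.909, -0.92]
force: [0.7, -0.3, 0.0]
opening: 0.0001
```

Call:
carry_out(increments=[{"linear":[-0.05,0,0.04],"yaw":0},{"linear":[-0.1,0,0.08],"yaw":0},{"linear":[-0.13,0,0.1],"yaw":0},{"linear":[-0.13,0,0.1],"yaw":0},{"linear":[-0.13,0,0.1],"yaw":0}])

```text
t: 10.05
tool_pos: [0.6717, 0.1379, 0.2928]
orientation: [-1.368, 0.91, -0.92]
force: [0.2, -1.2, -0.6]
opening: 0.0008
```

```bash
python3 - <<'E'
from h import *
rows([])
cv2.imwrite("pics/wrist8.png",robot.read_camera("wrist"))
s=robot.read_camera("scene");cv2.imwrite("pics/scene8f.png",s)
cv2.imwrite("pics/scene8.png",cv2.resize(s[200:310,200:330],None,fx=5,fy=5,interpolation=cv2.INTER_CUBIC))
s=robot.read_camera("side");cv2.imwrite("pics/side8f.png",s)
cv2.imwrite("pics/side8.png",cv2.resize(s[140:290,180:330],None,fx=4,fy=4,interpolation=cv2.INTER_CUBIC))
for n in("scene","side"):
    im=cv2.imread(f"pics/{n}8f.png");h=cv2.cvtColor(im,cv2.COLOR_BGR2HSV); m=cv2.inRange(h,(0,150,90),(8,255,255))|cv2.inRange(h,(174,150,90),(180,255,255)); y0,y1,x0,x1=(240,285,230,270) if n=="scene" else (155,190,245,270)
    k=np.argwhere(m[y0:y1,x0:x1])[:,::-1]+[x0,y0]; print(n,len(k),k.min(0),k.max(0),k.mean(0))
    for t in(1.3,1.4,1.5):
        pts=[]
        for s in(.022,.07):
            for x in(-.011,.011):
                for e in(-.006,.006):
                    X=m2w(x,-.075-s*np.sin(t)-e*np.cos(t)); pts.append([*X,.153+s*np.cos(t)-e*np.sin(t)])
        q=proj(n,pts); print(t,q.min(0).round(1),q.max(0).round(1),q.mean(0).round(1))
E
```

```text
t 10.05 pos [0.6717 0.1379 0.2928] mix [181.9  90.4] F [ 0.2 -1.2 -0.6] z heading 0.393 ydir [ 0.006 -0.002 -1.   ] q [ 0.13  0.35  1.12 -0.    1.67 -0.26]
scene 117 [242 255] [256 270] [249.37606838 262.66666667]
1.3 [241.1 253.2] [259.4 271.7] [250.2 262.4]
1.4 [241.1 253.8] [259.2 273.2] [250.1 263.5]
1.5 [241.1 254.5] [259.  274.5] [250.1 264.4]
side 85 [251 168] [260 180] [255.63529412 173.48235294]
1.3 [247.8 163.3] [260.1 181. ] [253.9 172.1]
1.4 [247.8 164.6] [260.  181.6] [253.9 173.1]
1.5 [247.8 166.2] [259.9 182.3] [253.9 174.2]
```

View pics/scene8.png

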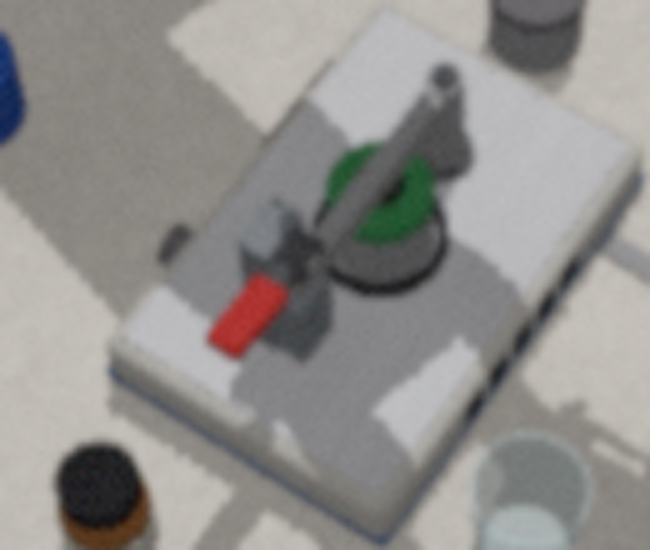

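View pics/side8.png

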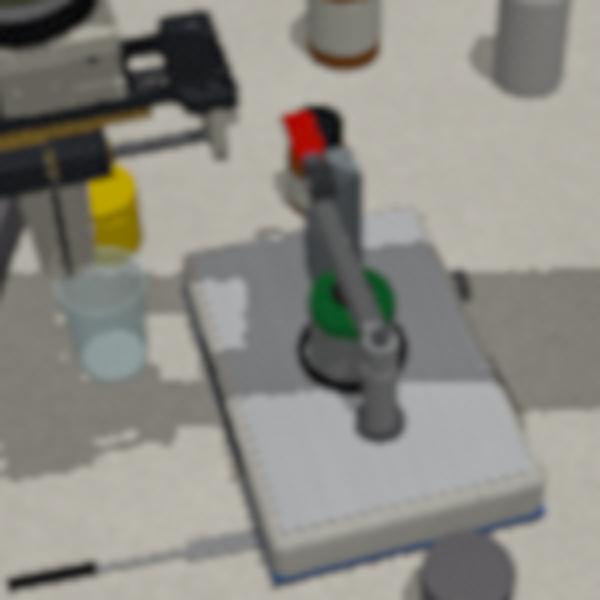

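View pics/wrist8.png

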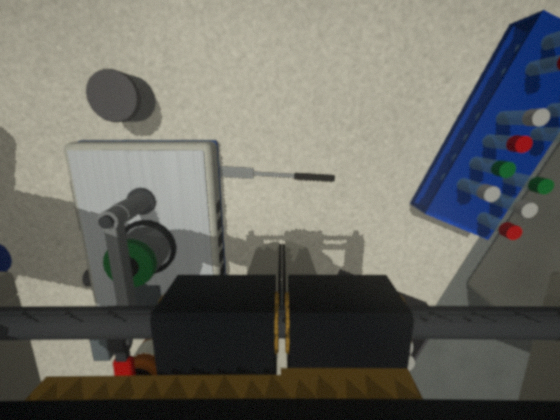

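The strap lies along the mixer's -y over the seated green canister. The red grip is level, at scene crop (248,317). The neighbours look unmoved and the robot is clear. The fingertips stalled at z = 0.1622 under 15 N; 0.1625 is expected for a lever at 1.5 rad. Handing in.

```bash
python3 - <<'E'
from h import *
print(robot.close_job())
E
```

```text
the job is handed in; nothing more can be done
None
```

I swung the strap home over the canister with the side of the closed fingers, then pushed the red cam lever down to its stop. I retreated and handed the job in at about 10 s of the 48 s allowed; no verdict is reported.

- **Strap:** it stalled against its stop at about 15 N. It measured 1.755 and 1.767 rad in the wrist view, against 1.745 for home, so it is home within measurement error. It looked unchanged after the lever push.
- **Lever:** it stalled at about 15 N with the fingertips at z = 162.2 mm, where 162.5 mm is expected at 1.5 rad. The colour check in the scene and side views was coarser, reading between about 1.3 and 1.5 rad; it did not contradict the contact reading but could not confirm the last 0.1 rad alone.
- **Canister and bench:** in the last pictures the canister stood upright in its nest and the neighbouring things looked unmoved. I judged both by eye and did not measure them.
- **Robot:** the tool ended clear, at about 0.29 m height beside the mixer, with near-zero force.

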